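# Close up the beaker rack with its notched stop

## Robot

A 6-joint arm with a two-finger parallel gripper is mounted at the origin on a cart in front of the work surface, level with it; the furniture and walls round the work are solid. World frame = base frame: x ahead of the robot, y to its left, z up, the work surface at z = 0. Lengths are in m, angles in rad, forces in N, time in s.
With the tool pointing down it reaches from about 0.15 to 0.775 m from the base axis. Payload 6.1 kg.
Tool frame: the origin (TCP) lies on the mounting face of the last link; the fingertips stand 173 mm ahead of it and the grasp point (between the pads) lies 155 mm ahead of it (nose_length is the distance from the TCP to the fingertips, in m); z points along the fingers, y is the line along which they close (so a half turn about z gives the same grasp; the last joint's range is limited). The gripper opens to 85 mm and grips with 20 to 120 N. Pads are 22 mm wide; open, the fingers measure 114 mm over their backs; the gripper's body (76 mm by 85 mm) begins 54 mm behind the grasp point. The pads swing forward as they close: fully open they stand 13 mm farther back than shut.
Start: joints at [1.136, 0.126, -0.04, 1.405, 0, 1.571], TCP at [0.221, 0.476, 0.405] pointing down, gripper open.
Joint ranges: [-2.72, 2.72], [-0.95, 1.95], [-1.27, 1.35], [-1.78, 2.02], [-1.46, 1.47], [-3.14, 3.14]. Speed limits (rad/s): [2.39, 2.39, 3.01, 3.14, 3.14, 3.14].

## Interface

Orientations are given as a unit quaternion [w, x, y, z].
In Python, from workcell import * gives the robot as it stands. The module is installed in compiled form; this text tells all that it offers.
- The arm moves only by the tool step_arm, never from a script. Its argument "deltas" is text: rows parted by semicolons, each of 6 numbers parted by spaces: the shift along the tool's x, y, z each as a share of 250 mm, from -1 to 1, then the turn, a rotation vector about the tool's x, y, z each as a share of 2 pi rad, from -1 to 1. In form: tx ty tz ax ay az; .... A call has 1 to 10 rows; each row is the pose to reach, as a shift and turn from the pose commanded when the call began, along the tool's axes at that moment, turning the shorter way round; what a row does not reach only later rows make up. A row lasts 1/12 s, in which the tool goes at most 41.7 mm and 7.16 degrees, less where a joint would pass 70% of its speed; a pose out of reach is approached as far as the arm can. A call with a number of a shift or a turn outside -1 to 1 is refused whole. A call with a gripper value outside its range is refused whole. "claw" is the opening, from 0 (shut) to 1 (fully open), set as the call begins (left out, the last holds). The fingers move at their own pace and stop on an object; the grip force is fixed at half the most. Time passes only in rows, so rows that repeat a pose let the fingers close. It gives the time, the measured TCP pose, the force, the opening and the grip force at its end, in the units of the state.
- get_obs(): the state, without advancing time (a new reading comes with each control period).
- capture(name): name is "scene" or "side" or "wrist"; returns a dict with "color" (420x560x3 uint8, red, green, blue), "intrinsics" (3x3 intrinsics, pixels), "k1" (the pictures are not rectified: a ray, as slopes to the right and down, at radius r is drawn at 1 + k1 r^2 times it, then the intrinsics apply), "world_to_cam" (4x4, takes a point from world to camera coordinates). Camera axes: x right, y up, looking along -z (the intrinsics and any distortion apply to the point x, -y, -z); pixel columns grow to the right and rows downward; lengths in m; the calibration is good to about 2 mm. A picture is of the moment at which its call begins. There is no depth.
- close_job(): hands the job in; it is judged then, once.
The state is a dict: "clock": time; "joints": joint angles; "joint_vel": joint speeds; "joint_torque": joint torques, N m; "tcp_pos": TCP position; "ee_rot": TCP orientation; "ft_force": force on the tool from outside, world axes, zero at the start; "ft_torque": the same for the moment, N m; "width": finger opening in m; "grip_force": force on a finger pad.
Only numpy, scipy, OpenCV 4.12 (cv2) and the standard library are available. Lean on these libraries where they do the work, as an engineer would, in place of code of your own. Each camera call takes 0.05 s, during which the arm holds its last target. There are 200 camera calls.

## Task

Two identical notched racks hold rows of small beakers, each row kept in by a stop bar that sits in the rack's notches. In one rack a beaker has been taken away, so its stop stands a whole place off the last beaker: lift that stop out of its notch, shift it one notch towards the beakers and drop it fully into that next notch, upright, and let go. Keep the beaker next to it standing in its place and leave the other rack's stop alone.

Things in the scene. Friction and masses are not known exactly. Their poses are not given: they have to be found in the camera images.
- grip_a (a point): Centre of the grey grip post, 30 (x, across rack) x 16 (y) x 60 mm tall, of the stop to move; about 100 mm above the bench. The loose stop, 0.13 to 0.25 kg, is a steel bar on edge, 110 (x) x 10 (y) x 26 mm tall, lying in two facing notches, with the post on top and a gate plate 44 (x) x 4 (y) mm hanging 24 mm below it. This point is 62 mm above the bar's underside, 24 mm below the post's top.
- notch_a (a point): Middle of the floor of the wanted notch pair, on the rack's centre line, 38 mm above the bench; the seated stop's grip point is 62 mm straight above. Axes: x across the rack, y along it to the beakers (robot's left, within 15 degrees), z up. Notches are 60 mm apart, 22 mm deep, 14 mm wide below, flared over the top 10 mm to 34 mm. The stop starts one notch off, in -y; lifted 22 mm its bar is clear.
- last_beaker (a point): Centre, half-way up, of the loose clear beaker nearest to that stop: 58 mm in diameter, 60 mm tall, on the rack's 6 mm base, rim 66 mm above the bench. It stands 42 mm beyond the wanted notch in +y, so about 8 mm stays free between the seated bar and the beaker.
- grip_b (a point): The same point of the identical stop in the other rack, which has three beakers and no gap: leave it alone. Both racks are fixed, aluminium, 320 mm long, 82 mm wide, with two notched side rails 60 mm high and 8 mm thick, 66 mm apart.
Not all that is in view belongs to the job. What is shaped like the part that bears last_beaker but yellow is not meant.

How it is judged:
By the outcome, as a careful person would: the job done as asked, in the order asked, and still so for the second after the job is handed in, with the robot touching nothing.
It also fails if it takes over 32 s, if anything falls off the work surface, if the arm or the gripper's body presses on something with over 40 N, if the wrist force passes 120 N, or if a joint passes its speed limit or range.

## Working session

There is one attempt and no reset: what is moved stays moved. The work goes in short steps, Python scripts to look and compute and a tool call to move; the robot and the scene stay as the last step left them, time stands still between calls to the robot, and variables do not carry over. Pictures are saved under pics/ and viewed, at most 10 in all, crops included, and the job is handed in when it is done.

Besides the shell and the picture viewer there is one more tool, called as name(argument=value, ...) on one line, values as JSON. step_arm: Moves the arm, as the interface text tells. Its arguments: {"type":"object","properties":{"deltas":{"type":"string"},"claw":{"type":"number"}},"required":["deltas"]}

```bash
mkdir -p pics; cat > h.py <<'E'
from workcell import *
import numpy as np, cv2, pickle
def snap(n,tag):
    c=capture(n); pickle.dump(c,open(f'pics/{tag}.pkl','wb')); cv2.imwrite(f'pics/{tag}.png',c['color'][:,:,::-1]); return c
def load(tag): return pickle.load(open(f'pics/{tag}.pkl','rb'))
def ray(c,u,v):
    K=np.array(c['intrinsics']); k=float(c['k1']); M=np.array(c['world_to_cam'])
    d=np.array([(u-K[0,2])/K[0,0],(v-K[1,2])/K[1,1]]); s=d.copy()
    for _ in range(30): s=d/(1+k*(s@s))
    R=M[:3,:3]; return -R.T@M[:3,3], R.T@np.array([s[0],-s[1],-1])
def atz(c,u,v,z):
    o,d=ray(c,u,v); return o+d*(z-o[2])/d[2]
def proj(c,p):
    K=np.array(c['intrinsics']); M=np.array(c['world_to_cam']); q=M[:3,:3]@p+M[:3,3]
    s=np.array([q[0],-q[1]])/-q[2]; s=s*(1+float(c['k1'])*(s@s)); return K[:2,:2]@s+K[:2,2]
def tri(*a):
    A=0;b=0
    for c,u,v in a:
        o,d=ray(c,u,v); d/=np.linalg.norm(d); P=np.eye(3)-np.outer(d,d); A=A+P;b=b+P@o
    return np.linalg.solve(A,b)
E
python3 - <<'E'
from h import *
a=[snap(n,n+'0')for n in('scene','side','wrist')]
print(get_obs())
im=np.hstack([x['color'] for x in a[:2]])
cv2.imwrite('pics/both.png',cv2.resize(im,(800,300))[:,:,::-1])
E
```

```text
{'clock': 0.15, 'joints': array([ 1.13600910e+00,  1.26204324e-01, -4.03525986e-02,  1.40538846e+00,
        4.51762536e-06,  1.57077975e+00]), 'joint_vel': array([-0.0018705 , -0.00204881,  0.00142623,  0.00102198,  0.000267  ,
       -0.00103033]), 'joint_torque': array([-9.75595576e-04, -4.36274743e+01,  3.53151619e+01,  1.34790433e-02,
        2.85392480e-05, -1.78132581e-05]), 'tcp_pos': array([0.22109366, 0.47605719, 0.40413743]), 'ee_rot': array([-1.26126978e-04,  2.15677188e-01,  9.76464552e-01, -5.60514476e-04]), 'ft_force': array([-0.25188767,  0.10588638, -0.62177418]), 'ft_torque': array([-0.03055482,  0.00140267, -0.02058524]), 'grip_force': 0.0, 'width': 0.08555867681440585}
```

View pics/scene0.png

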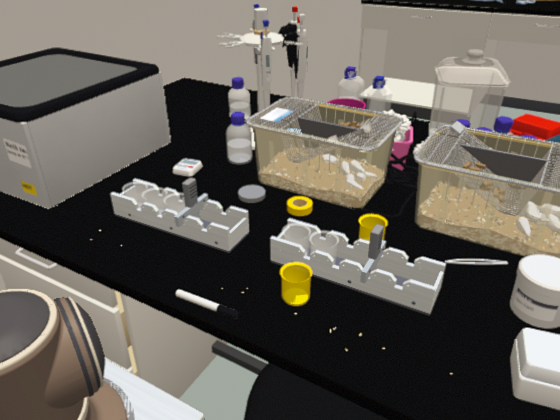

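View pics/side0.png

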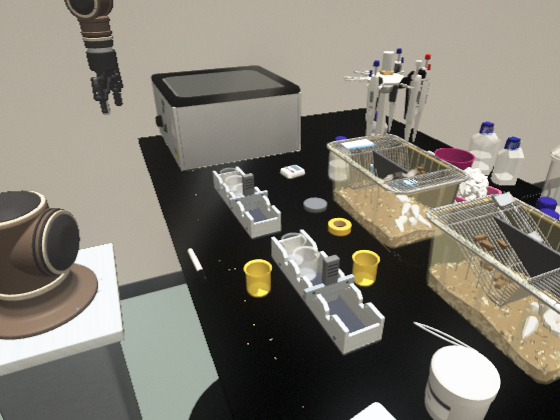

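The two views show two racks. The far-left one has its post at scene (190,193). The nearer-right one has its post at scene (376,242) and side (329,268). I'll enlarge both to see which has the gap.

```bash
python3 - <<'E'
from h import *
s=load('scene0')['color'];d=load('side0')['color']
f=lambda im,x,y,w,h:cv2.resize(im[y:y+h,x:x+w],(400,300),interpolation=cv2.INTER_CUBIC)
im=np.vstack([np.hstack([f(s,100,140,160,120),f(s,260,190,200,150)]),np.hstack([f(d,200,150,100,75+15),f(d,260,220,136,130)])])
cv2.imwrite('pics/crop1.png',im[:,:,::-1])
E
```

```text
(no output)
```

View pics/crop1.png

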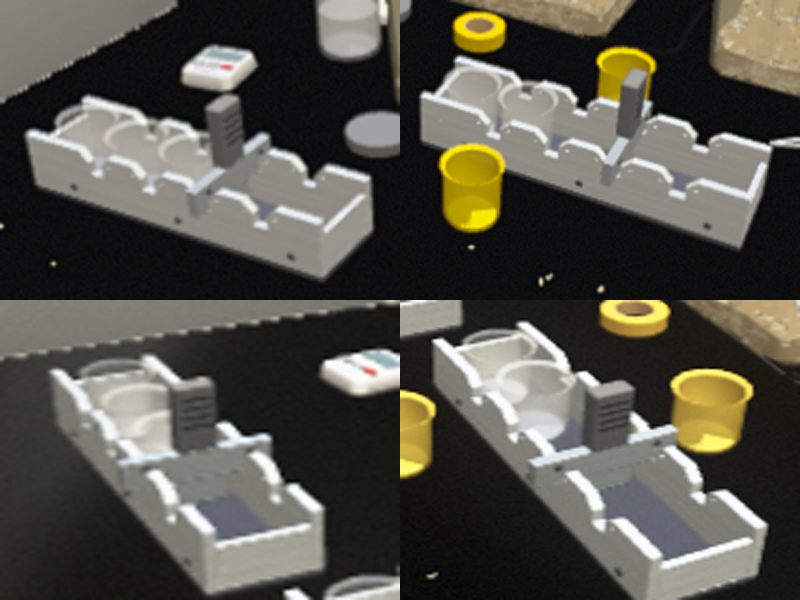

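The nearer-right rack has two clear beakers and a gap, so it's the target. The left rack has three and no gap.

```bash
python3 - <<'E'
from h import *
s=load('scene0');d=load('side0')
p=tri((s,377.5,226.5),(d,331.4,257.7));print(p, atz(s,377.5,226.5,.124),atz(d,331.4,257.7,.124))
for c,u in((s,[(271,237.5),(429,289),(289,220),(445,262)]),):
    q=[atz(c,*x,.06) for x in u]; print(np.round(q,3)); 
    for i in(0,2): v=q[i]-q[i+1];print(np.linalg.norm(v),np.degrees(np.arctan2(-v[0],v[1])))
for x in [(200-200+0,0)]: pass
# side rail ends: crop4 px
f=lambda x,y:(260+(x-400)/400*136,220+(y-300)/300*130)
q=[atz(d,*f(*x),.06) for x in((435,343),(655,562),(533,327),(763,524))];print(np.round(q,3))
for i in(0,2): v=q[i]-q[i+1];print(np.linalg.norm(v),np.degrees(np.arctan2(-v[0],v[1])))
E
```

```text
[ 0.54090496 -0.26120066  0.12553115] [ 0.54398149 -0.26010505  0.124     ] [ 0.54146779 -0.26014493  0.124     ]
[[ 0.496 -0.064  0.06 ]
 [ 0.5   -0.374  0.06 ]
 [ 0.569 -0.064  0.06 ]
 [ 0.588 -0.378  0.06 ]]
0.31038768607589723 0.792644825783361
0.31525260507761255 3.458810306104571
[[ 0.496 -0.067  0.06 ]
 [ 0.506 -0.385  0.06 ]
 [ 0.579 -0.071  0.06 ]
 [ 0.586 -0.378  0.06 ]]
0.31788083000608397 1.838714704355174
0.30617190178849063 1.29996217617711
```

step_arm(deltas="-0.8 -0.712 0 0 0 0;-0.8 -0.712 0 0 0 0;-0.8 -0.712 0 0 0 0;-0.8 -0.712 0 0 0 0;-0.8 -0.712 0 0 0 0;-0.8 -0.712 0 0 0 0;-0.8 -0.712 0 0 0 0;-0.8 -0.712 0 0 0 0")

```text
clock: 0.82
tcp_pos: [0.3282, 0.2275, 0.4048]
ee_rot: [0.0, 0.218, 0.976, -0.0]
ft_force: [-0.2, 0.8, 0.5]
width: 0.085
grip_force: 0.0
```

step_arm(deltas="-0.8 -0.712 0 0 0 0;-0.8 -0.712 0 0 0 0;-0.8 -0.712 0 0 0 0;-0.8 -0.712 0 0 0 0;-0.8 -0.712 0 0 0 0;-0.8 -0.712 0 0 0 0;-0.8 -0.712 0 0 0 0;-0.8 -0.712 0 0 0 0")

```text
clock: 1.48
tcp_pos: [0.4354, -0.0176, 0.404]
ee_rot: [-0.0, 0.218, 0.976, -0.0]
ft_force: [0.2, 0.2, -0.2]
width: 0.085
grip_force: 0.0
```

step_arm(deltas="-0.8 -0.712 0 0 0 -0.0742;-0.8 -0.712 0 0 0 -0.0742;-0.8 -0.712 0 0 0 -0.0742;-0.8 -0.712 0 0 0 -0.0742;-0.8 -0.712 0 0 0 -0.0742;-0.8 -0.712 0 0 0 -0.0742;-0.8 -0.712 0 0 0 -0.0742;-0.8 -0.712 0 0 0 -0.0742;-0.8 -0.712 0 0 0 -0.0742")

```text
clock: 2.23
tcp_pos: [0.5414, -0.261, 0.4033]
ee_rot: [-0.001, -0.015, 1.0, 0.001]
ft_force: [0.9, 1.8, -0.0]
width: 0.0854
grip_force: 0.0
```

```bash
python3 - <<'E'
from h import *
o=get_obs();print(o['clock'],o['tcp_pos'],o['ee_rot'],o['joints'])
a=snap('wrist','wrist1')
cv2.imwrite('pics/w1big.png',cv2.resize(a['color'],(800,600),interpolation=cv2.INTER_CUBIC)[:,:,::-1])
E
```

```text
2.2333 [ 0.54135184 -0.26104844  0.40329267] [-9.01348079e-04 -1.52912246e-02  9.99882382e-01  7.67168694e-04] [-4.49433855e-01  2.73876607e-01  1.39448039e-01  1.43866693e+00
  5.63684133e-04 -4.80018166e-01]
```

View pics/w1big.png

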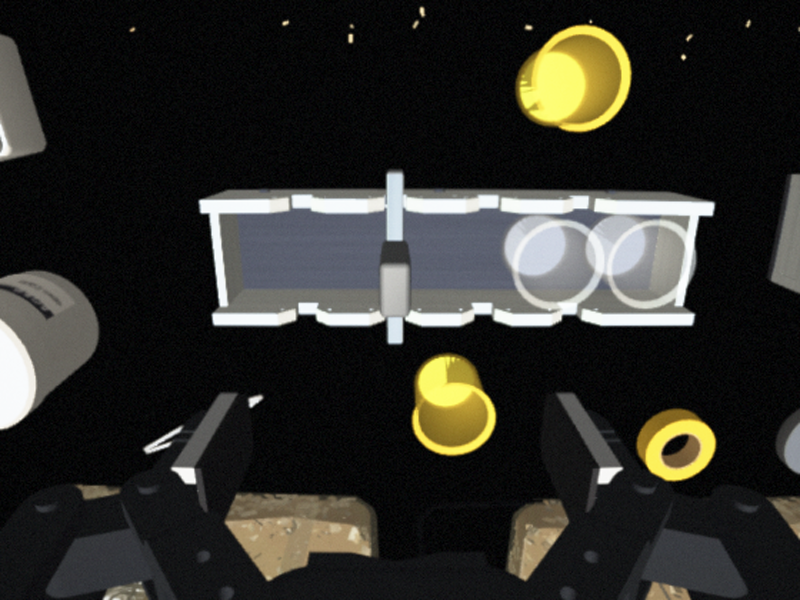

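```bash
python3 - <<'E'
from h import *
c=load('wrist1');k=.7; g=lambda u,v,z:atz(c,u*k,v*k,z)
print('post',g(396,289,.124)); a,b=g(395,171,.064),g(395,343,.064);print('bar',a,b,(a+b)/2,np.linalg.norm(a-b),np.degrees(np.arctan2(b[1]-a[1],b[0]-a[0])))
for l in(((201,211),(712,214)),((214,324),(693,324))):
  p,q=[g(*x,.06) for x in l];print(p,q,np.linalg.norm(p-q),np.degrees(np.arctan2(-(q-p)[0],(q-p)[1])))
for l in([303,489,580],200),([308,482,570],308):
  print([g(u,l[1],.05).round(4) for u in l[0]])
E
```

```text
post [ 0.53849619 -0.26030714  0.124     ]
bar [ 0.48416607 -0.26245637  0.064     ] [ 0.59429825 -0.25919476  0.064     ] [ 0.53923216 -0.26082556  0.064     ] 0.11018046853471905 1.6963418234860355
[ 0.51149376 -0.38159865  0.06      ] [ 0.50274688 -0.06164183  0.06      ] 0.32007635254231015 1.5659454396377042
[ 0.58622459 -0.37931757  0.06      ] [ 0.57704529 -0.05861835  0.06      ] 0.32083057004203136 1.6395160604972976
[array([ 0.5047, -0.3197,  0.05  ]), array([ 0.5011, -0.2028,  0.05  ]), array([ 0.499 , -0.1447,  0.05  ])]
[array([ 0.5766, -0.3181,  0.05  ]), array([ 0.5732, -0.2014,  0.05  ]), array([ 0.5715, -0.1415,  0.05  ])]
```

step_arm(deltas="0.01 0.002 0.15 0 0 0;0.01 0.002 0.3 0 0 0;0.01 0.002 0.4 0 0 0;0.01 0.002 0.48 0 0 0;0.01 0.002 0.54 0 0 0;0.01 0.002 0.577 0 0 0;0.01 0.002 0.577 0 0 0;0.01 0.002 0.577 0 0 0")

```text
clock: 2.95
tcp_pos: [0.5379, -0.2593, 0.2611]
ee_rot: [0.0, -0.016, 1.0, 0.0]
ft_force: [0.4, -0.7, -0.5]
width: 0.0855
grip_force: 0.0
```

step_arm(claw=0, deltas="0 0 0 0 0 0;0 0 0 0 0 0;0 0 0 0 0 0;0 0 0 0 0 0;0 0 0 0 0 0;0 0 0 0 0 0;0 0 0 0 0 0;0 0 0 0 0 0;0 0 0 0 0 0;0 0 0 0 0 0")

```text
clock: 3.78
tcp_pos: [0.5379, -0.2607, 0.2608]
ee_rot: [0.0, -0.016, 1.0, -0.0]
ft_force: [-0.5, -1.3, 3.7]
width: 0.0153
grip_force: 58.7
```

```bash
python3 - <<'E'
from h import *
o=get_obs();print(o)
E
```

```text
{'clock': 3.7833, 'joints': array([-4.51232374e-01,  2.96861519e-01, -1.44027642e-01,  1.12911190e+00,
       -4.27670914e-04, -4.82420410e-01]), 'joint_vel': array([ 0.00057708, -0.00046346, -0.00169629,  0.00028714,  0.00037582,
       -0.00091342]), 'joint_torque': array([ 8.22793823e-01, -5.11365151e+01,  3.24300849e+01,  4.05644579e-02,
        4.48304024e-01, -6.59177356e-03]), 'tcp_pos': array([ 0.53793309, -0.26072744,  0.26082013]), 'ee_rot': array([ 2.58849432e-04, -1.55932998e-02,  9.99878315e-01, -3.69911978e-04]), 'ft_force': array([-0.51830676, -1.34839646,  3.67299517]), 'ft_torque': array([-0.37041734,  0.14416237, -0.01123689]), 'grip_force': 58.66895377635956, 'width': 0.015321889703009312}
```

step_arm(deltas="0 0 -0.02 0 0 0;0 0 -0.05 0 0 0;0 0 -0.08 0 0 0;0 0 -0.11 0 0 0;0 0 -0.13 0 0 0;0 0 -0.13 0 0 0;0 0 -0.13 0 0 0;0 0 -0.13 0 0 0")

```text
clock: 4.45
tcp_pos: [0.5378, -0.2604, 0.2927]
ee_rot: [-0.0, -0.016, 1.0, 0.0]
ft_force: [-0.4, 0.9, -1.7]
width: 0.0151
grip_force: 58.4
```

step_arm(deltas="0 0.03 0 0 0 0;0 0.08 0 0 0 0;0 0.13 0 0 0 0;0 0.18 0 0 0 0;0 0.22 0 0 0 0;0 0.24 0 0 0 0;0 0.24 0 0 0 0;0 0.24 0 0 0 0;0 0.24 0 0 0 0")

```text
clock: 5.2
tcp_pos: [0.5361, -0.2006, 0.293]
ee_rot: [0.0, -0.016, 1.0, -0.0]
ft_force: [0.2, -1.0, -1.3]
width: 0.0148
grip_force: 58.6
```

```bash
python3 - <<'E'
from h import *
o=get_obs();print(o['tcp_pos'],o['ee_rot'],o['ft_force'],o['width'])
a=snap('wrist','wrist2')
cv2.imwrite('pics/w2big.png',cv2.resize(a['color'],(800,600),interpolation=cv2.INTER_CUBIC)[:,:,::-1])
E
```

```text
[ 0.53607887 -0.20060689  0.29303838] [ 1.11222845e-04 -1.57641055e-02  9.99875715e-01 -1.84878666e-04] [ 0.18949186 -0.99807896 -1.28056666] 0.014839596028782548
```

View pics/w2big.png

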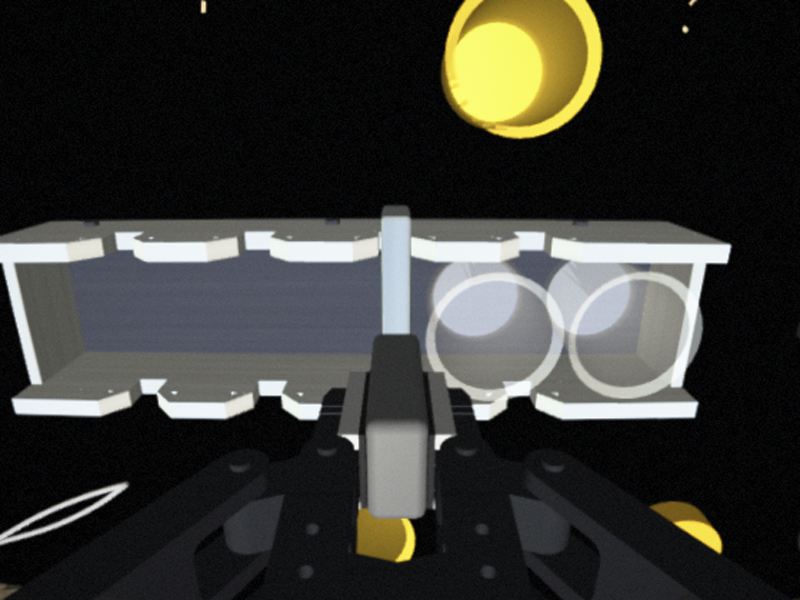

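The bar, at columns 383–410, hangs over the wanted notch, whose flare spans about 378–413. The beaker is still in place. I'll lower the bar now.

step_arm(deltas="0 0 0.02 0 0 0;0 0 0.04 0 0 0;0 0 0.06 0 0 0;0 0 0.075 0 0 0;0 0 0.09 0 0 0;0 0 0.1 0 0 0;0 0 0.1 0 0 0;0 0 0.1 0 0 0")

```text
clock: 5.92
tcp_pos: [0.5359, -0.2005, 0.2678]
ee_rot: [-0.0, -0.016, 1.0, 0.0]
ft_force: [-0.3, -1.1, -1.4]
width: 0.0152
grip_force: 58.6
```

step_arm(deltas="0 0 0.007 0 0 0;0 0 0.014 0 0 0;0 0 0.02 0 0 0;0 0 0.025 0 0 0;0 0 0.029 0 0 0;0 0 0.029 0 0 0;0 0 0.029 0 0 0")

```text
clock: 6.5
tcp_pos: [0.536, -0.2005, 0.2608]
ee_rot: [0.0, -0.016, 1.0, -0.0]
ft_force: [-0.4, 0.1, 1.4]
width: 0.0155
grip_force: 58.5
```

step_arm(claw=0.5, deltas="0 0 0 0 0 0;0 0 0 0 0 0;0 0 0 0 0 0;0 0 0 0 0 0;0 0 0 0 0 0;0 0 0 0 0 0;0 0 0 0 0 0;0 0 0 0 0 0")

```text
clock: 7.17
tcp_pos: [0.536, -0.2005, 0.2607]
ee_rot: [-0.0, -0.016, 1.0, 0.0]
ft_force: [0.2, -0.1, -0.1]
width: 0.0431
grip_force: 0.0
```

step_arm(deltas="0 0 -0.05 0 0 0;0 0 -0.12 0 0 0;0 0 -0.2 0 0 0;0 0 -0.3 0 0 0;0 0 -0.4 0 0 0;0 0 -0.5 0 0 0;0 0 -0.5 0 0 0;0 0 -0.5 0 0 0")

```text
clock: 7.83
tcp_pos: [0.5363, -0.2006, 0.3873]
ee_rot: [0.002, -0.016, 1.0, -0.001]
ft_force: [0.0, 0.2, -1.3]
width: 0.0427
grip_force: 0.0
```

```bash
python3 - <<'E'
from h import *
o=get_obs();print(o['tcp_pos'],o['ft_force'],o['width'])
a=snap('wrist','wrist3')['color'];d=snap('side','side3')['color']
f=cv2.resize(d[220:350,260:396],(400,382),interpolation=cv2.INTER_CUBIC)
w=cv2.resize(a,(400,300));w=np.vstack([w,np.zeros((82,400,3),np.uint8)])
cv2.imwrite('pics/fin.png',np.hstack([w,f])[:,:,::-1])
E
```

```text
[ 0.53630252 -0.20062911  0.38730688] [ 0.00548442  0.17126677 -1.26423459] 0.04267652596490377
```

View pics/fin.png

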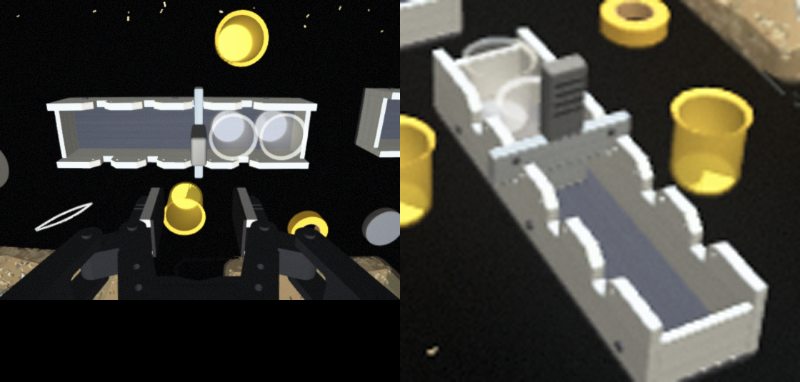

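The stop is seated upright in the next notch (wrist view, column 199), the beakers are standing, and the gripper is clear.

```bash
python3 -c "
from workcell import *
print(close_job())"
```

```text
the job is handed in; nothing more can be done
None
```

I moved the stop in the two-beaker rack one notch towards the beakers, seated it upright and let go. Both beakers were still standing in the last pictures, I left the other rack's stop alone, and I handed the job in at about 8 s.

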